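Clamp the collar in the tacking jig and hold the dead-man lever

ROBOT

A 7-joint arm with a two-finger parallel gripper is mounted at the origin on the work surface. World frame = base frame: x ahead of the robot, y to its left, z up, the work surface at z = 0. Lengths are in m, angles in rad, forces in N, time in s.
With the tool pointing down it reaches from about 0.425 to 0.825 m from the base axis. Payload 3.6 kg.
Tool frame: the origin (TCP) lies midway between the tips of the shut fingers; the grasp point (between the pads) lies 19 mm behind it; z points along the fingers, y is the direction in which the jaws open and shut (so a half turn about z gives the same grasp; the last joint's range is limited). The gripper opens to 93 mm and grips with 3 to 60 N. Pads are 15 mm wide; open, the fingers measure 128 mm over their backs; the gripper's body (75 mm by 188 mm) begins 65 mm behind the grasp point.
Start: joints at [-1.254, 0.615, -0.013, 1.423, 0.008, 1.103, -0.04], TCP at [0.219, 0.612, 0.219] pointing down, gripper open.
Joint ranges: [-3.12, 3.12], [-0.3, 2.06], [-1.34, 1.32], [0.26, 2.42], [-1.36, 4.5], [0.01, 1.98], [-2.84, 2.84]. Speed limits (rad/s): [2.79, 2.79, 3.14, 3.14, 3.14, 3.14, 3.14].

INTERFACE

Orientations are given as a unit quaternion [x, y, z, w].
In Python, from bench import robot gives the robot as it stands. The module is installed in compiled form; this text tells all that it offers.
- The arm moves only by the tool servo_tool, never from a script. Its argument "plan" is one flat list of numbers, 7 for each row, row after row: the turn, a rotation vector about the tool's x, y, z in degrees, then the shift along the tool's x, y, z in m, then the opening, from 0 (shut) to 1 (fully open). In form: [rx, ry, rz, dx, dy, dz, hand, rx, ry, rz, dx, dy, dz, hand, ...]. A call has 1 to 8 rows; each row shifts and turns the commanded pose from where the row before left it, along the tool's axes as they then stand; what a row does not reach is not made up. A row lasts 1/10 s, in which the tool goes at most 50 mm and 8.59 degrees, less where a joint would pass 70% of its speed; a pose out of reach is approached as far as the arm can. A call is refused whole if a number of a shift passes 0.05 or a number of a turn 8.59, either way. A call with a gripper value outside its range is refused whole. The fingers move at their own pace and stop on an object; "grip_force" is the grip in N (left out, the last holds). Time passes only in rows, so rows that do not move let the fingers close. It gives the time, the measured TCP pose, the force and the opening at its end, in the units of the state.
- robot.get_obs(): the state, without advancing time (a new reading comes with each control period).
- robot.capture(name): name is "scene" or "side" or "wrist"; returns (picture, depth): 400x640x3 uint8, red, green, blue; 400x640 float32, m along the optical axis (not along the pixel's ray), 0 where there is no reading.
- robot.camera_info(name): a dict with "fx", "fy", "cx", "cy" (pixels), "D" ([k1, k2, p1, p2, k3] as OpenCV has them; the pictures are not rectified), "rvec" (rotation vector, rad) and "tvec" (3), from world to camera coordinates, as OpenCV has them; the wrist camera has in their place "hand_eye" (4x4, takes a point from camera to tool coordinates, whose origin is the TCP and whose axes are the flange's). Camera axes: x right, y down, z forward; pixel columns grow to the right and rows downward; lengths in m; the calibration is good to about 2 mm. A picture is of the moment at which its call begins: read the wrist's pose just before it. camera_info takes no time and is no camera call.
- robot.sign_off(): hands the job in, once; it reports no verdict.
The state is a dict: "time": time; "joints": joint angles; "qd": joint speeds; "tau": joint torques, N m; "tcp_pos": TCP position; "tcp_rot": TCP orientation; "contact_force": force on the tool from outside, world axes, zero at the start; "ft_torque": the same for the moment, N m; "opening": opening from 0.0 (shut) to 1.0 (fully open).
Only numpy, scipy, OpenCV 4.12 (cv2) and the standard library are available. Lean on these libraries where they do the work, as an engineer would, in place of code of your own. Each camera call takes 0.05 s, during which the arm holds its last target.

TASK

Get the pipe collar ready to be tacked: slide the jig's jaw by its orange fin until the collar is clamped between the jaw and the fixed anvil and you feel it push back firmly, and let go of the jaw so that it stays shut. Then press the red-handled, spring-loaded dead-man lever down to its middle position, where the lever is level and its white pointer is at the green band, and finish while still holding it there; never press it down to its stop. Leave the collar standing in the jig and the other things on the bench undisturbed.

Things in the scene. Friction and masses are not known exactly. Their poses are not given: they have to be found in the camera images.
- jig: The tacking jig, fixed to the bench: a dark steel bed 100 (x) by 270 (y) by 12 mm thick. Origin: centre of the bed's underside, on the bench. Its y axis is the sliding direction. The fixed blue anvil (70 wide, 30 long, top 48 mm above the bench) stands at the -y end with its upright working face at y = -85 mm; the sliding blue jaw comes from the +y side. A low blue end stop (top 36 mm above the bench) is at y = +128 mm.
- jaw (a joint): Position in m of the sliding jaw along the jig's -y axis: 0 fully open, range 0 to 0.100, grows as it closes. The jaw's working face lies at jig y = 40 mm minus this value, so it meets the collar resting on the anvil at about 0.065 to 0.067. Dry friction about 3 N, no spring: it stays where it is left. The jaw block is 70 (x) by 45 mm (y), top 48 mm above the bench.
- fin_top (a point): Centre of the top of the orange fin on the sliding jaw, 112 mm above the bench, moves with the jaw; axes parallel to the jig's. The fin is 12 mm thick along the sliding direction (jig y), 30 mm wide (jig x), stands 64 mm above the jaw block, and its middle is 28 mm behind the jaw's working face.
- collar: Loose bright steel pipe collar, outer diameter 60, bore 50, height 40 mm, 0.27 kg, standing on the jig's bed between anvil and jaw with a gap on both sides. Origin: centre of its underside (12 mm above the bench).
- station: The dead-man lever's stand, fixed to the bench: grey plate 190 (x) by 90 (y) by 10 mm with yellow cheeks (top 72 mm above the bench) at its +x end. Origin: centre of its underside. The lever points along its -x axis from a level hinge at x = +60 mm, 55 mm above the bench. A black gauge strip stands at x = 0, y = +36 mm (22 by 4 mm, top 85 mm above the bench) with white (top), green (middle) and red (bottom) bands.
- lever (a joint): Angle of the dead-man lever in rad: 0 released (points 0.30 rad above level), 0.30 level = middle position (white pointer at the green band), 0.60 down at its stop; a spring always returns it to 0. Force needed at the handle, pushing down: about 3 N to start, 7 N at the middle, 11 N at the stop.
- bar (a point): Middle of the axis of the lever's red cross handle, a level cylinder of 20 mm diameter and 60 mm length along the station's y axis, 120 mm from the hinge. It moves with the lever: about 90 mm above the bench when released, 55 mm when level, 20 mm at the stop. Its axes turn with the lever.
- coupon: Bystander: welded aluminium coupon 90 by 140 by 6 mm lying on the bench; leave alone. Origin: centre of its underside.
- brush: Bystander: hand brush with wooden handle, about 200 mm long, lying on the bench; leave alone.
- offcut: Bystander: short steel tube ring, outer diameter 72, height 28 mm; leave alone. Origin: centre of its underside.
Not all that is in view belongs to the job. What is shaped like the collar but purple is not meant.

How it is judged:
On the way, in this order (a step that is already met when the one before it is completed fails the run):
1. the collar is clamped: the jaw presses it against the anvil (value of joint jaw between 0.063 and 0.07 m and y of collar in the frame of jig between -0.0585 and -0.0515 m and x of collar in the frame of jig between -0.03 and 0.03 m and angle between collar's own z axis and vertical below 0.08 rad and contact force between collar and jaw above 1 N), for 0.05 s.
2. the jaw is let go and the lever is held in its middle position (value of joint jaw between 0.063 and 0.07 m and y of collar in the frame of jig between -0.0585 and -0.0515 m and x of collar in the frame of jig between -0.03 and 0.03 m and angle between collar's own z axis and vertical below 0.08 rad and value of joint lever between 0.2 and 0.4 rad and (contact force between lever and the fingers above 2 N or contact force between lever and the arm above 2 N) and contact force between jaw and the fingers below 0.1 N and contact force between jaw and the arm below 0.1 N), for 0.3 s.
At the end, for the whole second after the job is handed in: Jaw shut on the collar (joint 0.063 to 0.070 m); collar upright (0.08 rad), its centre within 3.5 mm of y = -55 mm and 30 mm of x = 0 in the jig; the robot steadily holds the lever at 0.20 to 0.40 rad with more than 2 N, not touching the jaw (all of step 2 and velocity of joint lever between -0.05 and 0.05 rad/s); the arm keeps its last pose, push and grip.
It fails at once if the dead-man lever is pressed down to its stop (beyond 0.55 rad) (value of joint lever above 0.55 rad).
It fails at once if the collar is tipped over or lifted out of the jig (angle between collar's own z axis and vertical above 0.5 rad or height (world z) of collar above 0.04 m).
It fails at once if a bystander is moved by more than 20 mm (distance of any of coupon, brush, offcut from where it was at the start of the episode above 0.02 m).
It also fails if it takes over 43 s, if anything falls off the work surface, if the arm or the gripper's body presses on something with over 40 N, if the wrist force passes 120 N, or if a joint passes its speed limit or range.

## Working session

There is one attempt and no reset: what is moved stays moved. The work goes in short steps, Python scripts to look and compute and a tool call to move; the robot and the scene stay as the last step left them, time stands still between calls to the robot, and variables do not carry over. Pictures are saved under pics/ and viewed, and the job is handed in when it is done.

Besides the shell and the picture viewer there is one more tool, called after "Call:" as a command line: name --argument value ..., lists and objects as JSON in quotes. servo_tool: Moves the arm, as the interface text tells. Its arguments: {"type":"object","properties":{"plan":{"type":"array"},"grip_force":{"type":"number"}},"required":["plan"]}

```bash
mkdir -p pics
cat > h.py <<'E'
import numpy as np, cv2
from scipy.spatial.transform import Rotation as R
from bench import robot
def save(n,im): cv2.imwrite('pics/'+n+'.png',cv2.cvtColor(im,cv2.COLOR_RGB2BGR))
def world(info,u,v,d):
    K=np.array([[info['fx'],0,info['cx']],[0,info['fy'],info['cy']],[0,0,1]])
    n=cv2.undistortPoints(np.array([[[u,v]]],float),K,np.array(info['D']))[0,0]
    Rm=cv2.Rodrigues(np.array(info['rvec'],float))[0]; t=np.array(info['tvec']).ravel()
    return Rm.T@(np.array([n[0]*d,n[1]*d,d])-t)
def cloud(info,depth):
    h,w=depth.shape
    K=np.array([[info['fx'],0,info['cx']],[0,info['fy'],info['cy']],[0,0,1]])
    uv=np.stack(np.meshgrid(np.arange(w),np.arange(h)),-1).reshape(-1,1,2).astype(float)
    n=cv2.undistortPoints(uv,K,np.array(info['D']))[:,0]
    d=depth.reshape(-1,1).astype(float)
    Rm=cv2.Rodrigues(np.array(info['rvec'],float))[0]; t=np.array(info['tvec']).ravel()
    return ((np.hstack([n*d,d])-t)@Rm).reshape(h,w,3)
E
python3 - <<'E'
from h import *
o=robot.get_obs(); print({k:np.round(v,3) for k,v in o.items()})
for n in ['scene','side']:
    im,d=robot.capture(n); save(n+'0',im); np.savez('pics/'+n+'0.npz',im=im,d=d)
    i=robot.camera_info(n); print(n,i); P=cloud(i,d); np.save('pics/'+n+'P.npy',P)
E
```

```text
{'time': np.float64(0.0), 'joints': array([-1.254,  0.616, -0.013,  1.425,  0.008,  1.103, -0.04 ]), 'qd': array([-0.   , -0.001,  0.   ,  0.   ,  0.001,  0.001,  0.001]), 'tau': array([ 1.0000e-03, -4.5894e+01,  2.0900e-01, -1.6574e+01, -6.1000e-02,
        2.0000e-02,  0.0000e+00]), 'tcp_pos': array([0.219, 0.611, 0.217]), 'tcp_rot': array([ 0.171,  0.985, -0.001, -0.   ]), 'contact_force': array([0.736, 0.127, 1.157]), 'ft_torque': array([-0.001, -0.021, -0.054]), 'opening': np.float64(1.001)}
scene {'fx': 381.28913317791773, 'fy': 381.28913317791773, 'cx': 323.35716819719283, 'cy': 198.36264149468965, 'D': array([0.02289105, 0.        , 0.        , 0.        , 0.        ]), 'rvec': array([ 1.43633294,  1.97633012, -0.91990455]), 'tvec': array([ 0.16562781, -0.25493766,  1.31805739])}
side {'fx': 419.25788084525476, 'fy': 419.25788084525476, 'cx': 320.83612322713134, 'cy': 203.72688772085894, 'D': array([-0.07392337,  0.        ,  0.        ,  0.        ,  0.        ]), 'rvec': array([ 0.56368169, -2.73663848,  1.05915804]), 'tvec': array([0.51966736, 0.23197561, 0.80927965])}
```

View pics/scene0.png

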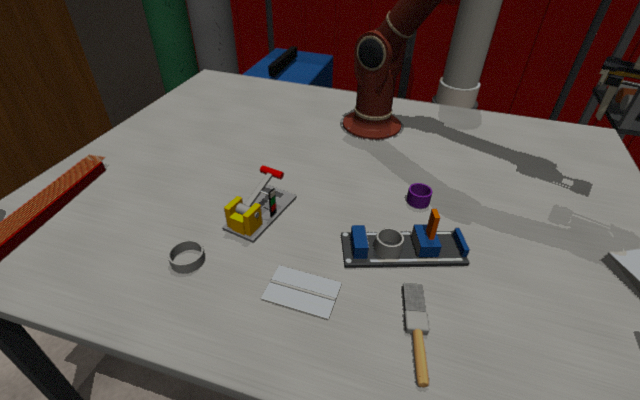

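View pics/side0.png

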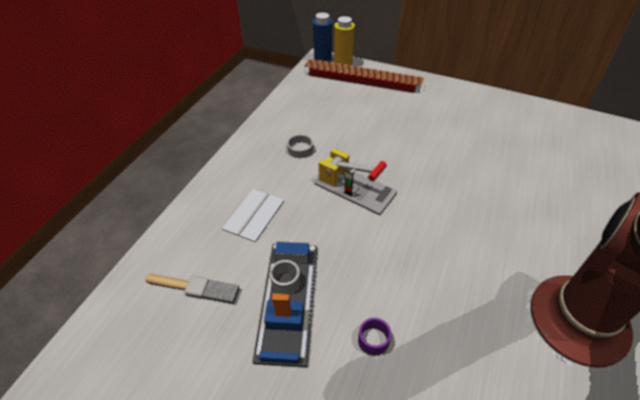

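The scene view shows the jig: anvil at (360,241), grey collar at (389,243), jaw at (427,240) with the orange fin at (433,223), and end stop at (461,241). The lever's red handle is at (271,172) and the yellow cheeks at (242,217). 

Possible mix-ups:
- **Collar:** grey ring in the jig (389,243) is the one I want. The purple ring (420,196) and the offcut ring (187,257) are not.
- **Fin and handle:** orange fin (433,223) versus the orange rack at (60,200), and red handle (271,172) versus the red wall.

Next I'll measure these and check a close crop.

Run:
```python
from h import *
for n,box in [('scene',(330,190,480,280)),('side',(240,230,330,370))]:
    z=np.load(f'pics/{n}0.npz'); im=z['im']
    a,b,c,d=box; crop=cv2.resize(im[b:d,a:c],None,fx=4,fy=4,interpolation=cv2.INTER_CUBIC); save(n+'crop',crop)
    P=np.load(f'pics/{n}P.npy'); hsv=cv2.cvtColor(im,cv2.COLOR_RGB2HSV).astype(int); H,S,V=hsv[...,0],hsv[...,1],hsv[...,2]
    reg=(P[...,0]>0.2)&(P[...,0]<1.1)&(abs(P[...,1])<0.7)&(P[...,2]>-0.01)&(P[...,2]<0.2)&(z['d']>0)
    def rep(name,m):
        m=m&reg; nn,l,st,ce=cv2.connectedComponentsWithStats(m.astype(np.uint8))
        for k in range(1,nn):
            if st[k,4]<15: continue
            p=P[l==k]; print(n,name,st[k,4],ce[k].round(),'min',np.percentile(p,3,axis=0).round(3),'max',np.percentile(p,97,axis=0).round(3),'med',np.median(p,axis=0).round(3))
    rep('orange',(H>5)&(H<17)&(S>180)&(V>80))
    rep('blue',(H>100)&(H<125)&(S>120))
    rep('red',((H<4)|(H>176))&(S>170))
    rep('yellow',(H>22)&(H<32)&(S>170))
    rep('purple',(H>130)&(H<160)&(S>120))
    rep('green',(H>45)&(H<85)&(S>120))
    # top surfaces of blue: fit minAreaRect in world xy
    m=(H>100)&(H<125)&(S>120)&reg&(P[...,2]>0.040)&(P[...,2]<0.054)
    nn,l,st,ce=cv2.connectedComponentsWithStats(m.astype(np.uint8))
    for k in range(1,nn):
        if st[k,4]>15:
            r=cv2.minAreaRect((P[l==k][:,:2]*1000).astype(np.float32)); print(n,'bluetop',st[k,4],r)
    m=reg&(S<60)&(P[...,2]>0.046)&(P[...,2]<0.058)
    nn,l,st,ce=cv2.connectedComponentsWithStats(m.astype(np.uint8))
    for k in range(1,nn):
        if st[k,4]>15: print(n,'rim',st[k,4],ce[k].round(),cv2.minAreaRect((P[l==k][:,:2]*1000).astype(np.float32)))
    m=reg&(S<80)&(P[...,2]>0.006)&(P[...,2]<0.016)
    nn,l,st,ce=cv2.connectedComponentsWithStats(m.astype(np.uint8))
    for k in range(1,nn):
        if st[k,4]>60: print(n,'plate',st[k,4],ce[k].round(),cv2.minAreaRect((P[l==k][:,:2]*1000).astype(np.float32)))
```

```text
scene orange 1334 [ 43. 199.] min [ 0.537 -0.691  0.029] max [ 0.819 -0.626  0.035] med [ 0.7   -0.658  0.032]
scene orange 109 [434. 225.] min [0.535 0.231 0.053] max [0.557 0.245 0.112] med [0.554 0.24  0.09 ]
scene blue 527 [427. 242.] min [0.518 0.207 0.018] max [0.582 0.261 0.05 ] med [0.567 0.233 0.048]
scene blue 475 [359. 242.] min [0.566 0.074 0.017] max [0.629 0.115 0.05 ] med [0.611 0.096 0.047]
scene blue 228 [461. 242.] min [0.49  0.292 0.017] max [0.55  0.32  0.038] med [0.525 0.306 0.034]
scene red 1119 [ 48. 212.] min [ 0.537 -0.647  0.005] max [ 0.843 -0.615  0.031] med [ 0.725 -0.628  0.019]
scene red 139 [271. 171.] min [ 0.487 -0.181  0.091] max [ 0.504 -0.125  0.102] med [ 0.496 -0.15   0.098]
scene red 21 [273. 208.] min [ 0.548 -0.131  0.027] max [ 0.562 -0.126  0.042] med [ 0.556 -0.128  0.035]
scene yellow 93 [232. 203.] min [ 0.584 -0.21   0.07 ] max [ 0.627 -0.193  0.074] med [ 0.605 -0.201  0.072]
scene yellow 216 [244. 214.] min [ 0.593 -0.198  0.048] max [ 0.636 -0.143  0.074] med [ 0.623 -0.165  0.055]
scene purple 480 [419. 195.] min [0.346 0.175 0.006
[... 2864 characters left out ...]
69.07334899902344, 30.713041305541992), 25.874893188476562)
side plate 1434 [363. 192.] ((544.0027465820312, -165.708740234375), (94.9959487915039, 190.10301208496094), 78.93951416015625)
side plate 1114 [253. 214.] ((736.438720703125, 12.083202362060547), (140.67181396484375, 89.74404907226562), 89.51852416992188)
side plate 2926 [288. 316.] ((558.1210327148438, 186.94314575195312), (102.47058868408203, 270.2510681152344), 20.1038818359375)
side plate 178 [284. 277.] ((586.8302612304688, 144.595458984375), (41.28010177612305, 26.45978546142578), 51.72626876831055)
side plate 143 [215. 297.] ((699.8190307617188, 246.06558227539062), (109.11921691894531, 33.04490661621094), 32.00352096557617)
```

View pics/scenecrop.png

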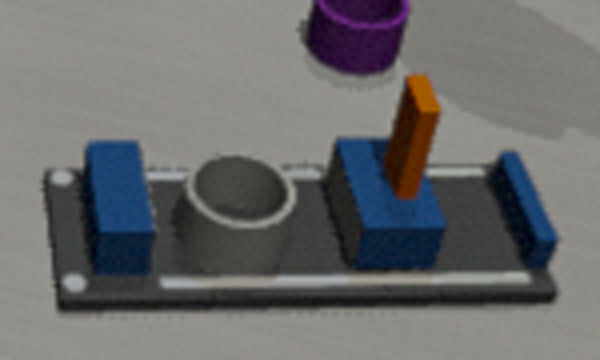

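The crop confirms the grey collar standing between the anvil and the jaw with the fin, with the purple ring apart. 

- **Jig:** the blue tops at z = 0.048 and the fin top at 0.112 match the given heights. Jig yaw is about 19.8°, origin about (0.559, 0.1865).
- **Collar:** jig y is about -36 mm, and x about +9 mm.
- **Fin:** at (0.5395, 0.2385).
- **Lever:** bar at (0.491, -0.154, 0.090).

I'll turn the tool so its y axis lies along the jig's y axis and shut the fingers.

Call:
servo_tool --plan '[0, 0, -7.9, 0, 0, 0, 0, 0, 0, -7.9, 0, 0, 0, 0, 0, 0, -7.9, 0, 0, 0, 0, 0, 0, -7.9, 0, 0, 0, 0, 0, 0, -7.9, 0, 0, 0, 0, 0, 0, 0, -0.0175, -0.0416, 0, 0, 0, 0, 0, -0.0175, -0.0416, 0, 0, 0, 0, 0, -0.0175, -0.0416, 0, 0]' --grip_force 20

```text
time: 0.9
tcp_pos: [0.3115, 0.5108, 0.218]
tcp_rot: [-0.172, 0.985, -0.001, -0.0]
contact_force: [0.6, 0.2, -0.0]
opening: 0.361
```

Call:
servo_tool --plan '[0, 0, 0, -0.0175, -0.0416, 0, 0, 0, 0, 0, -0.0175, -0.0416, 0, 0, 0, 0, 0, -0.0175, -0.0416, 0, 0, 0, 0, 0, -0.0175, -0.0416, 0, 0, 0, 0, 0, -0.0175, -0.0416, 0, 0, 0, 0, 0, -0.0175, -0.0416, 0, 0, 0, 0, 0, -0.0175, -0.04, 0, 0, 0, 0, 0, 0, 0, 0, 0]'

```text
time: 1.7
tcp_pos: [0.5297, 0.2726, 0.2177]
tcp_rot: [-0.165, 0.986, -0.003, 0.001]
contact_force: [0.9, -0.7, -0.0]
opening: 0.009
```

```bash
cat > j.py <<'E'
from h import *
y=np.deg2rad(19.8); O=np.array([.559,.1865])
def jig(p): 
    d=np.asarray(p)[:2]-O; return np.array([d@[np.cos(y),np.sin(y)],d@[-np.sin(y),np.cos(y)]])*1000
E
python3 - <<'E'
from j import *
o=robot.get_obs(); p=o['tcp_pos']; print(o['time'],p,jig(p),jig([.5395,.2385]),o['opening'],R.from_quat(o['tcp_rot']).as_matrix().round(3))
im,d=robot.capture('scene'); save('scene1',im[100:300,240:560].repeat(2,0).repeat(2,1))
E
```

```text
1.7 [0.52965078 0.27261195 0.21773997] [ 1.55526644 90.9627694 ] [-0.73280314 55.53118943] 0.00860070550552988 [[-0.945 -0.326  0.003]
 [-0.326  0.945 -0.006]
 [-0.    -0.007 -1.   ]]
```

View pics/scene1.png

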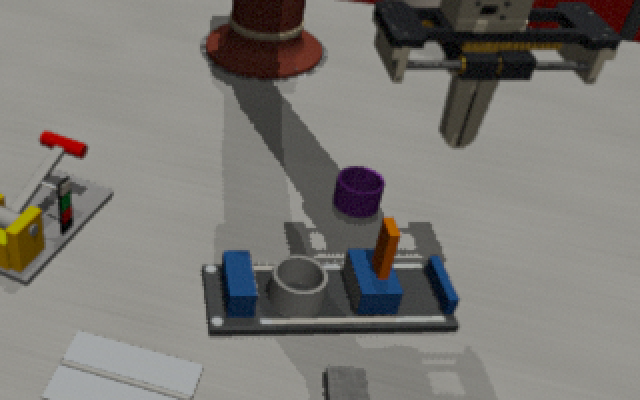

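The fingers are shut above and behind the fin, with the TCP at jig y = 91 mm and the fin's back face at about 61.5 mm. I'll back off 8 mm and go down to z of about 0.083.

Call:
servo_tool --plan '[0, 0, 0, 0.002, 0.008, 0.015, 0, 0, 0, 0, 0, 0, 0.04, 0, 0, 0, 0, 0, 0, 0.04, 0, 0, 0, 0, 0, 0, 0.03, 0, 0, 0, 0, 0, 0, 0.01, 0, 0, 0, 0, 0, 0, 0, 0, 0, 0, 0, 0, 0, 0, 0]'

```text
time: 2.45
tcp_pos: [0.52, 0.2895, 0.0849]
tcp_rot: [-0.172, 0.985, 0.001, 0.001]
contact_force: [-0.6, 1.0, 1.4]
opening: 0.005
```

Run:
```python
from j import *
o=robot.get_obs(); p=o['tcp_pos']; print(o['time'],p,jig(p),o['contact_force'],R.from_quat(o['tcp_rot']).as_matrix().round(3))
im,d=robot.capture('side'); save('side2',im[200:400,200:400].repeat(3,0).repeat(3,1))
```

```text
2.45 [0.52004599 0.28946692 0.08492973] [ -1.77228277 110.07479621] [-0.59415771  1.00257045  1.41743837] [[-0.941 -0.34   0.002]
 [-0.34   0.941  0.002]
 [-0.002  0.001 -1.   ]]
```

View pics/side2.png

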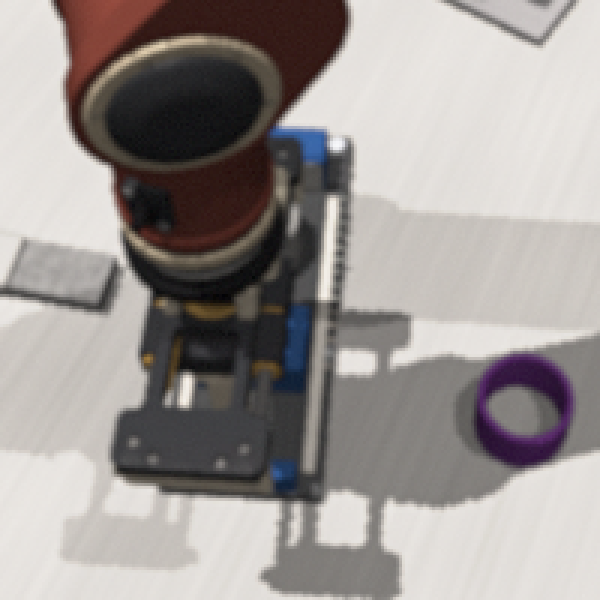

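Call:
servo_tool --plan '[0, 0, 0, 0, -0.01, 0, 0, 0, 0, 0, 0, -0.01, 0, 0, 0, 0, 0, 0, -0.01, 0, 0, 0, 0, 0, 0, -0.01, 0, 0, 0, 0, 0, 0, -0.01, 0, 0, 0, 0, 0, 0, -0.005, 0, 0]'

```text
time: 3.1
tcp_pos: [0.5388, 0.236, 0.0842]
tcp_rot: [-0.172, 0.985, 0.0, 0.001]
contact_force: [-1.6, 3.0, 4.2]
opening: 0.004
```

Call:
servo_tool --plan '[0, 0, 0, 0, -0.005, 0, 0, 0, 0, 0, 0, -0.005, 0, 0, 0, 0, 0, 0, -0.005, 0, 0]'

```text
time: 3.4
tcp_pos: [0.5432, 0.2238, 0.084]
tcp_rot: [-0.173, 0.985, 0.001, 0.0]
contact_force: [-1.1, 5.3, 3.1]
opening: 0.005
```

Run:
```python
from j import *
o=robot.get_obs(); p=o['tcp_pos']; print(o['time'],p,jig(p),o['contact_force'])
im,d=robot.capture('scene'); save('scene3',im[150:300,280:500].repeat(3,0).repeat(3,1))
P=cloud(robot.camera_info('scene'),d); hsv=cv2.cvtColor(im,cv2.COLOR_RGB2HSV).astype(int); H,S,V=hsv[...,0],hsv[...,1],hsv[...,2]
Q=np.stack([ (P[...,0]-O[0])*np.cos(y)+(P[...,1]-O[1])*np.sin(y), -(P[...,0]-O[0])*np.sin(y)+(P[...,1]-O[1])*np.cos(y)],-1)*1000
m=(H>100)&(H<125)&(S>120)&(P[...,2]>.042)&(P[...,2]<.054)&(abs(Q[...,0])<50)&(abs(Q[...,1])<140)
nn,l,st,ce=cv2.connectedComponentsWithStats(m.astype(np.uint8))
for k in range(1,nn):
    if st[k,4]>15: print(st[k,4],Q[l==k].min(0),Q[l==k].max(0))
m=(S<60)&(P[...,2]>.047)&(P[...,2]<.058)&(abs(Q[...,0])<50)&(Q[...,1]<40)&(Q[...,1]>-120)
print('rim',m.sum(),np.percentile(Q[m],2,axis=0),np.percentile(Q[m],98,axis=0))
```

```text
3.4 [0.5431664  0.22383049 0.08403308] [-2.25227952 40.48698101] [-1.08325263  5.29362337  3.08464551]
357 [-33.00219661  -9.68487533] [37.88020263 35.18006083]
321 [ -32.04638916 -114.67278845] [ 36.90912742 -85.74973141]
rim 215 [-18.83453258 -69.55077982] [ 36.77868683 -12.76119501]
```

View pics/scene3.png

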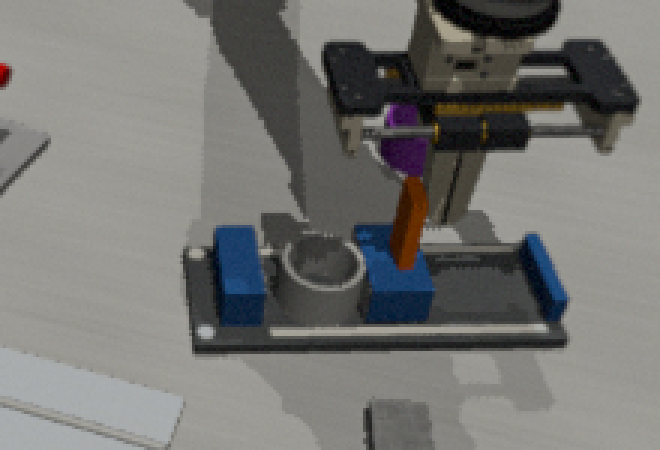

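The jaw is moving with the fingers: its face is at about -10 mm (joint about 0.050) and it is touching the collar. About 15 mm remain.

Call:
servo_tool --plan '[0, 0, 0, 0, -0.005, 0, 0, 0, 0, 0, 0, -0.004, 0, 0, 0, 0, 0, 0, -0.003, 0, 0, 0, 0, 0, 0, -0.001, 0, 0]'

```text
time: 3.85
tcp_pos: [0.5478, 0.2109, 0.0839]
tcp_rot: [-0.172, 0.985, 0.001, 0.0]
contact_force: [-1.5, 5.0, 4.3]
opening: 0.007
```

Call:
servo_tool --plan '[0, 0, 0, 0, -0.001, 0, 0, 0, 0, 0, 0, -0.001, 0, 0, 0, 0, 0, 0, 0, 0, 0]'

```text
time: 4.15
tcp_pos: [0.5479, 0.2108, 0.084]
tcp_rot: [-0.173, 0.985, 0.002, 0.0]
contact_force: [-2.2, 6.4, 5.0]
opening: 0.004
```

Call:
servo_tool --plan '[0, 0, 0, 0, -0.002, 0, 0, 0, 0, 0, 0, -0.002, 0, 0, 0, 0, 0, 0, 0, 0, 0]'

```text
time: 4.45
tcp_pos: [0.5479, 0.2106, 0.0841]
tcp_rot: [-0.174, 0.985, 0.004, 0.0]
contact_force: [-3.7, 10.6, 5.0]
opening: 0.002
```

The TCP has stopped while the force has risen to about 11 N, so it is clamped. I'll add a touch more and check with the camera.

Call:
servo_tool --plan '[0, 0, 0, 0, -0.002, 0, 0, 0, 0, 0, 0, 0, 0, 0, 0, 0, 0, 0, 0, 0, 0]'

```text
time: 4.75
tcp_pos: [0.5479, 0.2105, 0.0841]
tcp_rot: [-0.175, 0.985, 0.005, -0.0]
contact_force: [-4.5, 12.3, 4.4]
opening: 0.003
```

```bash
cat > chk.py <<'E'
from j import *
def chk(name):
    o=robot.get_obs(); p=o['tcp_pos']; print(o['time'],p,jig(p),o['contact_force'])
    im,d=robot.capture('scene'); save(name,im[130:290,220:480].repeat(3,0).repeat(3,1))
    P=cloud(robot.camera_info('scene'),d); hsv=cv2.cvtColor(im,cv2.COLOR_RGB2HSV).astype(int); H,S,V=hsv[...,0],hsv[...,1],hsv[...,2]
    Q=np.stack([ (P[...,0]-O[0])*np.cos(y)+(P[...,1]-O[1])*np.sin(y), -(P[...,0]-O[0])*np.sin(y)+(P[...,1]-O[1])*np.cos(y)],-1)*1000
    m=(H>100)&(H<125)&(S>120)&(P[...,2]>.042)&(P[...,2]<.054)&(abs(Q[...,0])<50)&(abs(Q[...,1])<140)
    nn,l,st,ce=cv2.connectedComponentsWithStats(m.astype(np.uint8))
    for k in range(1,nn):
        if st[k,4]>15: print(st[k,4],Q[l==k].min(0),Q[l==k].max(0))
    m=(S<60)&(P[...,2]>.047)&(P[...,2]<.058)&(abs(Q[...,0])<50)&(Q[...,1]<40)&(Q[...,1]>-120)
    print('rim',m.sum(),np.percentile(Q[m],2,axis=0),np.percentile(Q[m],98,axis=0))
    m=((H<4)|(H>176))&(S>170)&(P[...,2]>.03)&(P[...,2]<.12)&(P[...,0]<.53)&(P[...,0]>.4)&(abs(P[...,1])<.25)
    if m.sum(): print('bar',m.sum(),np.percentile(P[m],3,axis=0),np.percentile(P[m],97,axis=0))
E
python3 -c "from chk import *;chk('scene4')"
```

```text
4.75 [0.54790248 0.21052748 0.08411413] [-2.30241984 26.3661464 ] [-4.4955191  12.30193195  4.37180504]
334 [ -32.7894432  -114.84986893] [ 37.0079999  -85.48377881]
357 [-33.41404401 -24.18965066] [36.99559393 20.17754667]
rim 212 [-21.02966443 -83.77143416] [ 37.39014523 -26.60360668]
bar 138 [ 0.4872199  -0.18074674  0.0905012 ] [ 0.50369312 -0.12596644  0.10211201]
```

View pics/scene4.png

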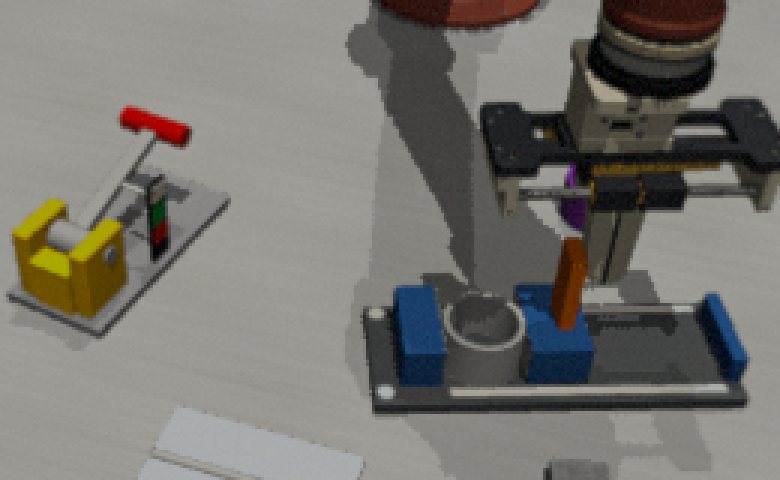

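The collar is clamped between anvil (right edge about x=440) and jaw (left edge about x=525) at y of about -55 mm, upright, with 13 N pushing back. I'll back off and lift.

Call:
servo_tool --plan '[0, 0, 0, 0, 0.012, 0, 0, 0, 0, 0, 0, 0.02, 0, 0, 0, 0, 0, 0, 0.01, 0.01, 0, 0, 0, 0, 0, 0, -0.04, 0, 0, 0, 0, 0, 0, -0.05, 0, 0, 0, 0, 0, 0, -0.03, 0, 0, 0, 0, 0, 0, 0, 0]'

```text
time: 5.5
tcp_pos: [0.5392, 0.2414, 0.1972]
tcp_rot: [-0.171, 0.985, -0.0, 0.004]
contact_force: [-1.1, 0.5, -0.0]
opening: 0.005
```

Run:
```python
from chk import *
chk('scene5')
o=robot.get_obs(); M=R.from_quat(o['tcp_rot']).as_matrix(); print(M.round(3), M.T@(np.array([.488,-.1543,.2])-o['tcp_pos']), o['joints'].round(2))
```

```text
5.5 [0.53918008 0.24136412 0.19720818] [-0.06362537 58.33435864] [-1.13864383  0.45940056 -0.04748366]
354 [-34.27515853 -23.4802031 ] [37.03052971 20.66352489]
323 [ -31.80889455 -114.64925869] [ 36.64701582 -85.07493027]
rim 217 [-21.34025747 -84.44711719] [ 37.03081898 -23.98695876]
bar 139 [ 0.48623528 -0.1811582   0.09012051] [ 0.50474682 -0.12583535  0.10135587]
[[-0.942 -0.337  0.003]
 [-0.337  0.942 -0.001]
 [-0.003 -0.002 -1.   ]] [ 0.17972522 -0.35509126 -0.00512794] [-0.34  0.55 -0.18  1.64  0.12  0.96  1.35]
```

View pics/scene5.png

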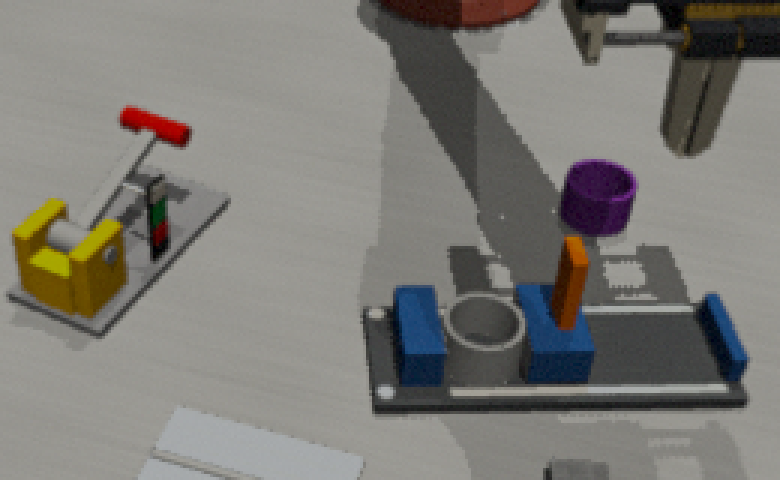

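The jaw stayed shut and the collar is still in place at y of about -54.5 mm. Now over to the lever at z of about 0.2.

Call:
servo_tool --plan '[0, 0, 0, 0.0225, -0.0444, 0, 0, 0, 0, 0, 0.0225, -0.0444, 0, 0, 0, 0, 0, 0.0225, -0.0444, 0, 0, 0, 0, 0, 0.0225, -0.0444, 0, 0, 0, 0, 0, 0.0225, -0.0444, 0, 0, 0, 0, 0, 0.0225, -0.0444, 0, 0, 0, 0, 0, 0.0225, -0.0444, 0, 0, 0, 0, 0, 0.0225, -0.0444, 0, 0]'

```text
time: 6.35
tcp_pos: [0.4845, -0.1559, 0.1913]
tcp_rot: [-0.171, 0.985, 0.0, -0.003]
contact_force: [1.1, -0.8, -0.2]
opening: 0.003
```

Call:
servo_tool --plan '[0, 0, 7.65, 0, 0, 0, 0, 0, 0, 7.65, 0, 0, 0, 0, 0, 0, 7.65, 0, 0, 0, 0, 0, 0, 7.65, 0, 0, 0, 0, 0, 0, 0, 0, 0, 0, 0, 0, 0, 0, 0, 0, 0, 0]'

```text
time: 6.95
tcp_pos: [0.4858, -0.1535, 0.1921]
tcp_rot: [0.093, 0.996, -0.0, -0.002]
contact_force: [0.8, 0.5, 0.9]
opening: 0.006
```

Run:
```python
from chk import *
o=robot.get_obs(); M=R.from_quat(o['tcp_rot']).as_matrix(); print(o['tcp_pos'],M.round(3), M.T@(np.array([.490,-.1546,.11])-o['tcp_pos']), o['contact_force'])
im,d=robot.capture('side'); save('side6',im[100:260,260:460].repeat(3,0).repeat(3,1))
```

```text
[ 0.48581903 -0.15347862  0.19207763] [[-0.983  0.185 -0.004]
 [ 0.185  0.983 -0.   ]
 [ 0.004 -0.001 -1.   ]] [-0.0046214  -0.00025367  0.08206128] [0.76384402 0.50336521 0.87625904]
```

View pics/side6.png

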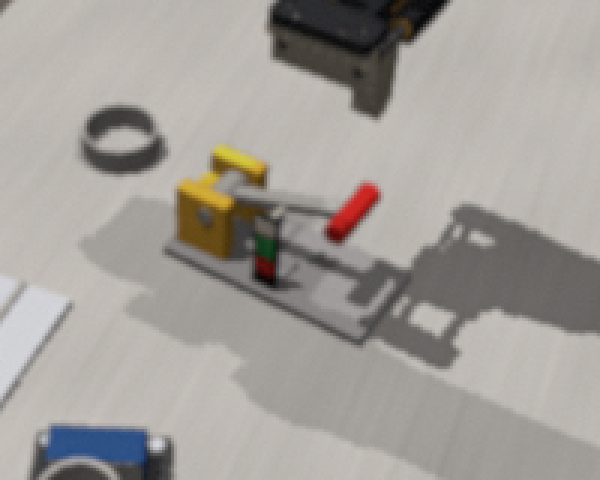

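The fingers are above the red bar. The pointer is at the white band (released). Descending to just above the bar.

Call:
servo_tool --plan '[0, 0, 0, -0.004, 0, 0.03, 0, 0, 0, 0, 0, 0, 0.03, 0, 0, 0, 0, 0, 0, 0.019, 0, 0, 0, 0, 0, 0, 0, 0]'

```text
time: 7.4
tcp_pos: [0.4886, -0.1534, 0.1119]
tcp_rot: [0.093, 0.996, 0.001, -0.003]
contact_force: [-0.1, 0.3, -0.7]
opening: 0.002
```

Call:
servo_tool --plan '[0, 0, 0, 0, 0, 0.008, 0, 0, 0, 0, 0, 0, 0.008, 0, 0, 0, 0, 0.001, 0, 0.008, 0, 0, 0, 0, 0.001, 0, 0.006, 0, 0, 0, 0, 0, 0, 0, 0]'

```text
time: 7.9
tcp_pos: [0.4874, -0.1533, 0.0841]
tcp_rot: [0.094, 0.996, 0.0, -0.002]
contact_force: [-3.9, 0.6, 4.0]
opening: 0.004
```

Run:
```python
from chk import *
chk('scene7')
```

```text
7.9 [ 0.48742787 -0.15334282  0.08405477] [-182.45849054 -295.50737446] [-3.88000187  0.55915469  4.01410994]
348 [-33.26038462 -24.35683358] [37.38656079 20.42135488]
326 [ -30.83667946 -114.84429345] [ 36.62495209 -85.01848424]
rim 210 [-20.21286282 -82.92627244] [ 36.87940786 -23.71680375]
bar 100 [ 0.4856088  -0.18138129  0.0728117 ] [ 0.5005969  -0.12494209  0.08450725]
```

View pics/scene7.png

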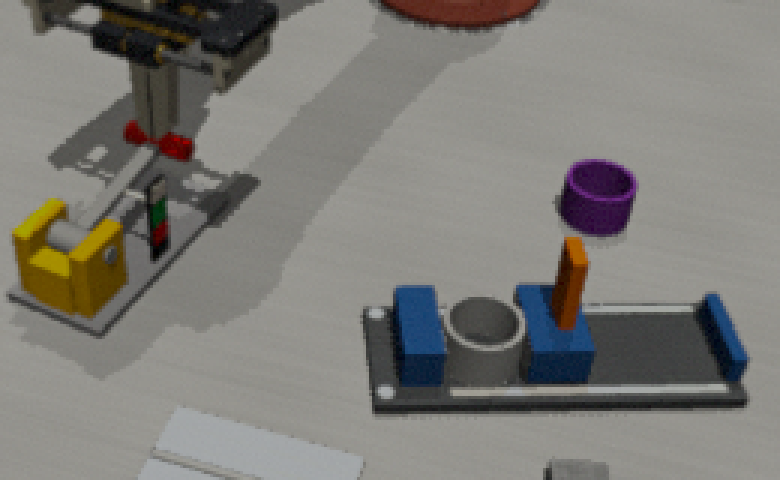

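The lever is going down under the fingers (bar top about 0.084) and the jig is unchanged. About 19 mm more to go.

Call:
servo_tool --plan '[0, 0, 0, 0.001, 0, 0.006, 0, 0, 0, 0, 0, 0, 0.006, 0, 0, 0, 0, 0, 0, 0.004, 0, 0, 0, 0, 0, 0, 0.002, 0, 0, 0, 0, 0, 0, 0, 0, 0, 0, 0, 0, 0, 0, 0]'

```text
time: 8.55
tcp_pos: [0.4869, -0.1532, 0.0669]
tcp_rot: [0.094, 0.996, 0.0, -0.001]
contact_force: [-4.3, 0.5, 5.5]
opening: 0.005
```

Run:
```python
from chk import *
chk('scene8')
im,d=robot.capture('side'); save('side8',im[100:260,260:460].repeat(3,0).repeat(3,1))
```

```text
8.55 [ 0.48688264 -0.15319111  0.06687537] [-182.92010075 -295.17995104] [-4.34818135  0.52490688  5.52860909]
352 [-32.92741419 -23.64747406] [37.16084311 20.47910521]
327 [ -30.72145741 -114.71559353] [ 36.87716919 -85.48807304]
rim 216 [-21.74886161 -84.29483241] [ 36.92933495 -25.86093413]
bar 97 [ 0.4844296  -0.18023193  0.05504092] [ 0.49937857 -0.12445931  0.06800813]
```

View pics/side8.png

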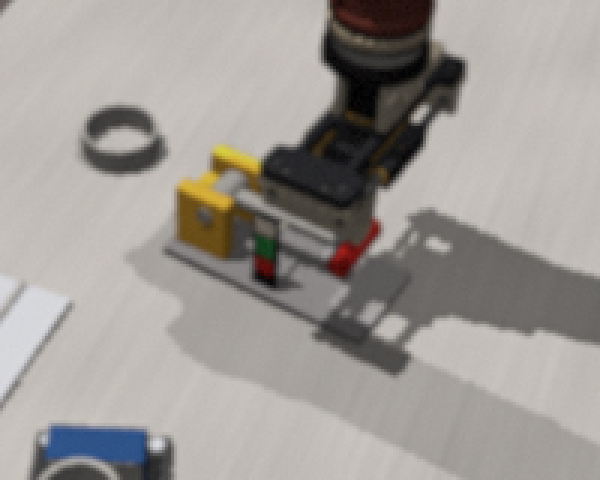

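View pics/scene8.png

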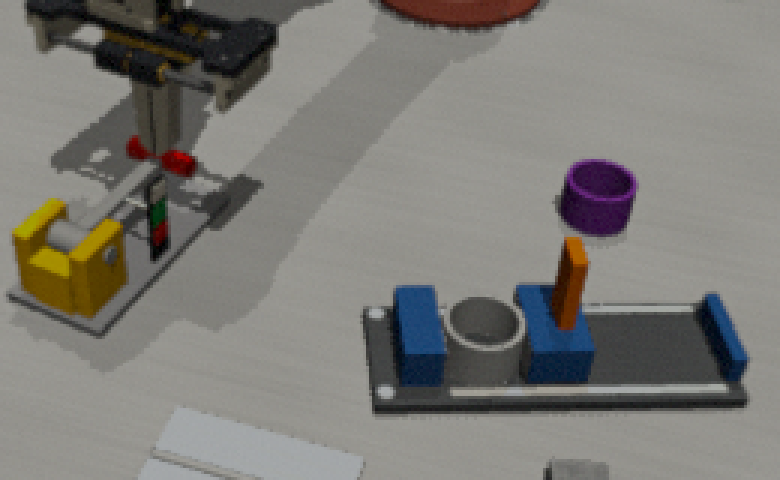

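The bar top is at about 0.067 (lever about 0.28 rad, nearly level). I'll press 2 mm more and hold.

Call:
servo_tool --plan '[0, 0, 0, 0, 0, 0.002, 0, 0, 0, 0, 0, 0, 0, 0, 0, 0, 0, 0, 0, 0, 0, 0, 0, 0, 0, 0, 0, 0, 0, 0, 0, 0, 0, 0, 0, 0, 0, 0, 0, 0, 0, 0, 0, 0, 0, 0, 0, 0, 0, 0, 0, 0, 0, 0, 0, 0]'

```text
time: 9.45
tcp_pos: [0.487, -0.1532, 0.065]
tcp_rot: [0.094, 0.996, 0.0, -0.001]
contact_force: [-5.5, 0.8, 6.1]
opening: 0.005
```

Run:
```python
from chk import *
chk('scene9'); o=robot.get_obs(); print(np.abs(o['qd']).max(), o['contact_force'])
im,d=robot.capture('side'); save('side9',im[120:220,300:420].repeat(5,0).repeat(5,1))
print(robot.get_obs()['tcp_pos'])
```

```text
9.45 [ 0.48698828 -0.15319297  0.06502598] [-182.82133346 -295.21747828] [-5.45175367  0.75294052  6.08931902]
350 [-32.85692052 -23.98821002] [36.69272568 20.17688833]
323 [ -31.50313168 -114.72471397] [ 36.31173795 -85.52205023]
rim 212 [-19.1913719  -82.84501113] [ 36.93798892 -24.58508729]
bar 89 [ 0.48310868 -0.18144896  0.0538173 ] [ 0.49959962 -0.12462929  0.06562869]
0.0012888556616018798 [-4.76607947  0.44779506  5.68642781]
[ 0.48700109 -0.15319985  0.06501722]
```

View pics/side9.png

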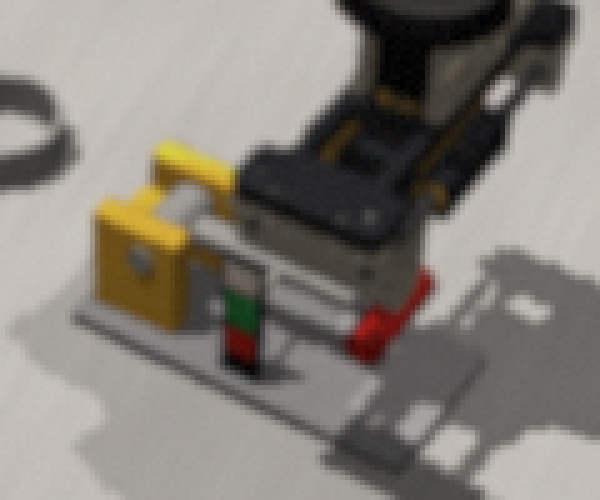

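The lever is level in the side view (bar at (370,335), green band at (241,310)). The bar top is at 0.0656, the arm is still, and it is pushing down with about 6 N. Handing in.

```bash
python3 -c "from bench import robot; robot.sign_off()"
```

```text
the job is handed in; nothing more can be done
```

The collar is clamped in the jig and the dead-man lever is held level. I handed the job in at about 9.5 s of the 43 s; sign-off gives no verdict.

- **Jaw and collar:** I pushed the fin with shut fingers until the jaw stopped and the reaction rose to about 13 N, then backed away. In every later picture the jaw stayed shut, with its face at y of about -24 mm (joint about 0.064 to 0.066). The collar stood upright with its centre between about -53 and -55 mm. The camera is only good to about 2 mm, so the jaw value could be off by that much against the 0.063 limit. The firm stop on the collar is the stronger evidence.
- **Lever:** The bar top is at about 0.065 m, which puts the lever at about 0.30 rad. The fingers push down on it with about 6 N and the arm is still. There is also a sideways reaction of about 5 N from friction on the bar. I never pressed it past level.
- **Pointer:** I couldn't make out the white pointer against the green band, because the gripper and strip partly hid it. I judged the middle position from the bar's height and the level look of the lever.
- **Bystanders:** The arm did not go near the coupon, brush or offcut. I didn't re-measure their positions at the end.

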